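# Clamp the lumber block with the torque-limiting knob

## Task

A pine block lies loose under the pad of one of the two bench clamps. Turn the orange knob of that clamp clockwise until its slip clutch gives way and the knob goes on round without its steel collar, so that the block is held tight, then let go. Leave the knob of the empty clamp alone, and do not shift the block.

Things in the scene. Friction and masses are not known exactly. Their poses are not given: they have to be found in the camera images.
- knob_grip (a point): Grip point of the orange knob to turn (blue clamp with the block), on its vertical axis, 158 mm above the table. The knob is an upright bar 46 mm long (this point's x), 14 wide (y), 36 high, from 24 mm below to 12 mm above this point, on a 38 mm black disc over a 52 mm steel collar. The clamp's arm is 45 mm and more below. It turns with the knob; height fixed; clockwise seen from above tightens.
- cap (a joint): Clutch slip: angle (rad) of the knob relative to its collar, 0 at the start (white mark on the bar in line with the red mark on the collar), growing clockwise. Up to contact of pad and block knob and collar turn together (0.08 N m); then it slips smoothly at 0.16 N m, with no end stop. A clockwise turn of 1.4 rad from the start is always enough; more does no harm. It stays as left.
- pad: Black rubber pad of that clamp, 34 mm across, 10 mm thick, on the knob's axis under the arm; origin at the centre of its underside, which starts 1.9 to 3.8 mm above the block. The collar's screw lowers it 4.8 mm per rad, so it meets the block after 0.3 to 0.9 rad of turning.
- block: Pale pine lumber block, 89 x 150 x 38 mm, about 0.25 kg, loose and flat on the clamp's 18 mm thick steel base, under the pad; origin at the centre of its underside, x across its 89 mm width, y along its length. It juts out on both sides of the clamp's arm.
- spare_end (a point): A point on the end of the bar of the other knob (the empty clamp, same make), 23 mm from that knob's axis, 12 mm below its top: not to be turned.
Not all that is in view belongs to the job. Leave any purple or red look-alike of the block alone.

How it is judged:
By the outcome, as a careful person would: the job done as asked, in the order asked, and still so for the second after the job is handed in, with the robot touching nothing.
It also fails if it takes over 32 s, if anything falls off the work surface, if the arm or the gripper's body presses on something with over 40 N, if the wrist force passes 120 N, or if a joint passes its speed limit or range.

## Robot

A 6-joint arm with a two-finger parallel gripper is mounted at the origin on the work surface. World frame = base frame: x ahead of the robot, y to its left, z up, the work surface at z = 0. Lengths are in m, angles in rad, forces in N, time in s.
With the tool pointing down it reaches from about 0.325 to 0.875 m from the base axis. Payload 4.4 kg.
Tool frame: the origin (TCP) lies at the very end of the fingers, on their centre line; the grasp point (between the pads) lies bot.grip_depth behind it (bot.grip_depth is the distance from the TCP to the grasp point, in m); z points along the fingers, y is the line along which they close (so a half turn about z gives the same grasp; the last joint's range is limited). The gripper opens to 85 mm and grips with 20 to 120 N. Pads are 22 mm wide; open, the fingers measure 114 mm over their backs; the gripper's body (76 mm by 85 mm) begins 54 mm behind the grasp point. The pads swing forward as they close: fully open they stand 13 mm farther back than shut.
Start: joints at [1.06, 0.207, 1.542, -0, 1.393, -0.15], TCP at [0.203, 0.538, 0.199] pointing down, gripper open.
Joint ranges: [-2.73, 2.73], [-0.86, 2.22], [0.23, 2.46], [-1.11, 4.25], [0.08, 2.63], [-2.82, 2.82]. Speed limits (rad/s): [2.79, 2.79, 3.14, 3.14, 3.14, 3.14].

## Interface

Orientations are given as a 3x3 rotation matrix whose columns are the frame's x, y, z axes.
In Python, from cell import sensors, eyes, finish_job, nets, bot gives the robot as it stands. The module is installed in compiled form; this text tells all that it offers.
- The arm moves only by the tool jog_arm, never from a script. Its argument "targets" is a list that holds one entry, the list of rows, each a list of 7 numbers: the shift along the tool's x, y, z in cm, then the turn, a rotation vector about the tool's x, y, z in rad, then the opening, from 0 (shut) to 1 (fully open). In form: [[[x, y, z, rx, ry, rz, claw], ...]]. A call has 1 to 5 rows; each row shifts and turns the commanded pose from where the row before left it, along the tool's axes as they then stand; what a row does not reach is not made up. A row lasts 1/10 s, in which the tool goes at most 50 mm and 8.59 degrees, less where a joint would pass 70% of its speed; a pose out of reach is approached as far as the arm can. A call with a gripper value outside its range is refused whole. The fingers move at their own pace and stop on an object; the grip force is fixed at half the most. Time passes only in rows, so rows that do not move let the fingers close. It gives the time, the measured TCP pose, the force, the opening and the grip force at its end, in the units of the state.
- sensors.sense(): the state, without advancing time (a new reading comes with each control period).
- eyes.snapshot(name): name is "scene" or "side" or "wrist"; returns the picture (420x560x3 uint8, blue, green, red); there is no depth.
- eyes.camera_params(name): a dict with "mtx" (3x3 intrinsics, pixels), "rvec" (rotation vector, rad) and "tvec" (3), from world to camera coordinates, as OpenCV has them. Camera axes: x right, y down, z forward; pixel columns grow to the right and rows downward; lengths in m; the calibration is good to about 2 mm. A picture is of the moment at which its call begins: read the wrist's pose just before it. camera_params takes no time and is no camera call; for the wrist camera it gives the pose at the moment of the call.
- finish_job(): hands the job in; it is judged then, once.
Trained networks look in the newest picture that a camera, given by its name, has taken for a name from the list of things; names that differ only in an ending like _2 or _b are one class to them, and where a whole thing is asked for, a point or a joint stands for the part that bears it (a point fixed in the world has none). Each returns a list of dicts, best first, with "score" (0 to 1); they miss things now and then, are a little off and sometimes report something else, mostly with a low value. They report only what shows in the picture. A call takes as long as a camera call. They do not tell look-alikes from the thing itself.
- nets.find_in(camera, target): "at" ([column, row] in pixels, amid what is visible of it).
- nets.mark_of(camera, target): "at" ([column, row] in pixels: a listed point, or the origin of a listed thing).
The state is a dict: "clock": time; "q": joint angles; "dq": joint speeds; "joint_torque": joint torques, N m; "ee_pos": TCP position; "eef_rot": TCP orientation; "wrist_force": force on the tool from outside, world axes, zero at the start; "ft_torque": the same for the moment, N m; "grip_width": opening from 0.0 (shut) to 1.0 (fully open); "gripper_force": force on a finger pad.
Only numpy, scipy, OpenCV 4.12 (cv2) and the standard library are available. Lean on these libraries where they do the work, as an engineer would, in place of code of your own. Each camera call takes 0.05 s, during which the arm holds its last target. There are 200 camera calls.

## Working session

There is one attempt and no reset: what is moved stays moved. The work goes in short steps, Python scripts to look and compute and a tool call to move; the robot and the scene stay as the last step left them, time stands still between calls to the robot, and variables do not carry over. Pictures are saved under pics/ and viewed, at most 10 in all, crops included, and the job is handed in when it is done.

Besides the shell and the picture viewer there is one more tool, called after ">>>" in YAML: its name, and indented under it one key for each argument. jog_arm: Moves the arm, as the interface text tells. Its arguments: {"type":"object","properties":{"targets":{"type":"array"}},"required":["targets"]}

```bash
mkdir -p pics; cat > h.py <<'E'
import numpy as np, cv2
from cell import sensors, eyes, nets, bot
def P(n):
    c=eyes.camera_params(n); K=np.array(c["mtx"],float); R=cv2.Rodrigues(np.array(c["rvec"],float))[0]; t=np.array(c["tvec"],float).ravel()
    return K,R,t
def ray(cam,px):
    K,R,t=cam; d=R.T@np.linalg.solve(K,[px[0],px[1],1.]); return -R.T@t, d/np.linalg.norm(d)
def atz(cam,px,z):
    o,d=ray(cam,px); return o+d*(z-o[2])/d[2]
def tri(c1,p1,c2,p2):
    M=[k[0]@np.c_[k[1],k[2]] for k in(c1,c2)]
    X=cv2.triangulatePoints(M[0],M[1],np.array(p1,float).reshape(2,1),np.array(p2,float).reshape(2,1)).ravel(); return X[:3]/X[3]
def proj(cam,X):
    K,R,t=cam; p=K@(R@np.asarray(X)+t); return p[:2]/p[2]
E
python3 - <<'E'
from h import *
ims=[]
for n in("scene","side"):
    ims.append(eyes.snapshot(n))
    for t in("knob_grip","spare_end","block","pad"):
        print(n,t,[(np.round(d["at"]).tolist(),round(d["score"],2)) for d in nets.mark_of(n,t)[:3]])
    cv2.imwrite(f"pics/{n}0.png",ims[-1])
print(bot.grip_depth,sensors.sense()["clock"],sensors.sense()["eef_rot"])
E
```

```text
scene knob_grip [([269.0, 259.0], 0.61)]
scene spare_end [([366.0, 150.0], 0.57)]
scene block [([312.0, 136.0], 0.86), ([216.0, 222.0], 0.74), ([300.0, 222.0], 0.72)]
scene pad []
side knob_grip [([343.0, 192.0], 0.51)]
side spare_end [([224.0, 133.0], 0.7)]
side block [([157.0, 197.0], 0.95), ([339.0, 234.0], 0.88), ([269.0, 216.0], 0.88)]
side pad [([340.0, 224.0], 0.57)]
0.0187 0.5 [[-9.35620782e-01  3.53006727e-01 -4.83419505e-05]
 [ 3.53006730e-01  9.35620780e-01 -7.18368824e-05]
 [ 1.98708307e-05 -8.42771140e-05 -9.99999996e-01]]
```

View pics/scene0.png

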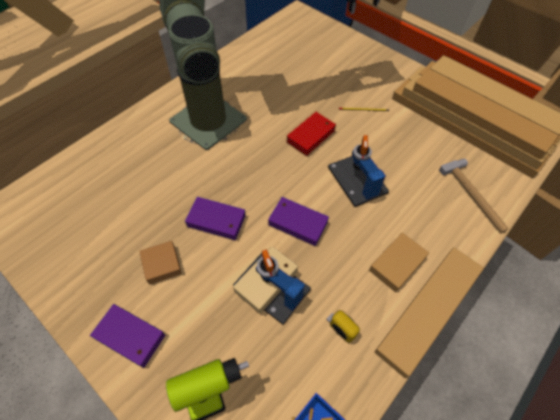

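View pics/side0.png

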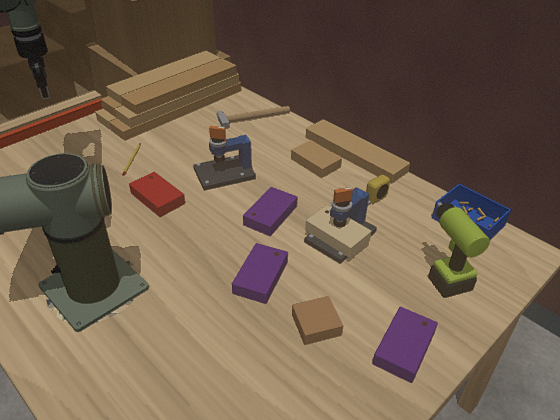

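The clamp with the pine block has its knob at about (268,257) in the scene view and (343,194) in the side view. The empty clamp's knob is at (365,143) and (217,132). Next I triangulate both and look closer at the bar.

```bash
python3 - <<'E'
from h import *
a,b=P("scene"),P("side")
X=tri(a,[269,259],b,[343,192]); print("knob",X.round(4),proj(a,X).round(1),proj(b,X).round(1))
print("spare",tri(a,[366,150],b,[224,133]).round(4)); 
s=cv2.imread("pics/scene0.png");t=cv2.imread("pics/side0.png")
c1=cv2.resize(s[235:305,235:305],(400,400),interpolation=2);c2=cv2.resize(t[175:245,305:375],(400,400),interpolation=2)
cv2.imwrite("pics/crop.png",np.hstack([c1,c2]))
S=sensors.sense();print(S["ee_pos"])
K,R,T=P("wrist");print("wristcam",(-R.T@T).round(4),R[2].round(3))
E
```

```text
knob [ 0.5563 -0.2942  0.1589] [268.7 259.6] [342.7 191.8]
spare [0.5268 0.1299 0.1501]
[0.20298385 0.53794803 0.19863142]
wristcam [0.1379 0.5627 0.3742] [ 0.256 -0.097 -0.962]
```

View pics/crop.png

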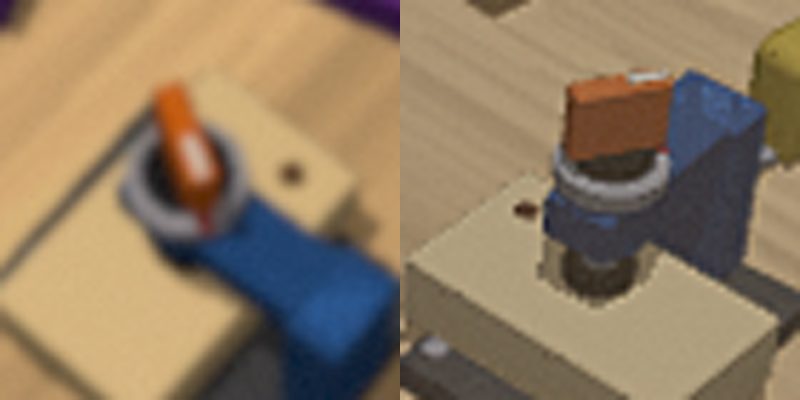

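The bar runs from the robot side, at about (264,251), to the white-mark end beside the blue column, at about (272,267). I work out its yaw and the column top's position and height.

```bash
python3 - <<'E'
from h import *
a,b=P("scene"),P("side")
f=lambda u,v:(235+u*.175,235+v*.175)
g=lambda u,v:(305+(u-400)*.175,175+v*.175)
e1=tri(a,f(170,90),b,g(570,90));e2=tri(a,f(212,188),b,g(672,80));print("ends",e1.round(4),e2.round(4),np.linalg.norm(e2-e1))
for n,p in(("scene1",(170,90)),("scene2",(212,188))):print(n,atz(a,f(*p),.17).round(4))
for n,p in(("side1",(570,88)),("side2",(672,78))):print(n,atz(b,g(*p),.17).round(4))
print("column near/top",tri(a,f(350,300),b,g(725,98)).round(4),tri(a,f(300,340),b,g(765,115)).round(4),tri(a,f(392,285),b,g(685,75)).round(4))
for z in(.1,.14,.17):print(z,[atz(a,f(*p),z).round(3) for p in((300,340),(392,285),(290,310))])
S=sensors.sense();print(S["q"])
E
```

```text
ends [ 0.5364 -0.2854  0.1672] [ 0.5778 -0.3068  0.1638] 0.04668302950927166
scene1 [ 0.538  -0.2878  0.17  ]
scene2 [ 0.5791 -0.3076  0.17  ]
side1 [ 0.5348 -0.2856  0.17  ]
side2 [ 0.5721 -0.3114  0.17  ]
column near/top [ 0.6386 -0.2926  0.1142] [ 0.6355 -0.3186  0.1201] [ 0.6441 -0.2688  0.1088]
0.1 [array([ 0.63, -0.31,  0.1 ]), array([ 0.643, -0.267,  0.1  ]), array([ 0.619, -0.303,  0.1  ])]
0.14 [array([ 0.639, -0.322,  0.14 ]), array([ 0.651, -0.28 ,  0.14 ]), array([ 0.628, -0.315,  0.14 ])]
0.17 [array([ 0.646, -0.331,  0.17 ]), array([ 0.657, -0.291,  0.17 ]), array([ 0.635, -0.324,  0.17 ])]
[ 1.05949208e+00  2.06629452e-01  1.54157053e+00  7.12012565e-06
  1.39347898e+00 -1.50522716e-01]
```

Every number agrees with the text: knob height 0.159 m, bar 46.7 mm long at about 153° yaw, reach 0.63 m, and the column is low at 0.12 m. I start moving.

>>> jog_arm:
  targets:
    - [[-2.5,-2.6,-1.5,0,0,0,1],[-3.3,-3.5,-1.0,0,0,0,1],[-3.3,-3.5,-0.5,0,0,0,1],[-3.3,-3.5,-0.5,0,0,0,1],[-3.3,-3.5,-0.5,0,0,0,1]]

```text
clock: 1.0
ee_pos: [0.2917, 0.3256, 0.2391]
eef_rot: [[-0.936, 0.352, 0.001], [0.352, 0.936, 0.0], [-0.001, 0.001, -1.0]]
wrist_force: [0.6, 0.8, -0.1]
grip_width: 0.992
gripper_force: 0.0
```

>>> jog_arm:
  targets:
    - [[-3.3,-3.5,0,0,0,0,1],[-3.3,-3.5,0,0,0,0,1],[-3.3,-3.5,0,0,0,0,1],[-3.3,-3.5,0,0,0,0,1],[-3.3,-3.5,0,0,0,0,1]]

```text
clock: 1.5
ee_pos: [0.3844, 0.1034, 0.2392]
eef_rot: [[-0.936, 0.353, 0.002], [0.353, 0.936, 0.0], [-0.002, 0.001, -1.0]]
wrist_force: [0.8, 0.6, 0.2]
grip_width: 1.003
gripper_force: 0.0
```

>>> jog_arm:
  targets:
    - [[-3.3,-3.5,0,0,0,0,1],[-3.3,-3.5,0,0,0,0,1],[-3.3,-3.5,0,0,0,0,1],[-3.3,-3.5,0,0,0,0,1],[-3.3,-3.5,0,0,0,0,1]]

```text
clock: 2.0
ee_pos: [0.477, -0.1188, 0.239]
eef_rot: [[-0.935, 0.354, 0.001], [0.354, 0.935, -0.0], [-0.001, 0.0, -1.0]]
wrist_force: [-0.0, 0.9, -0.2]
grip_width: 0.998
gripper_force: 0.0
```

>>> jog_arm:
  targets:
    - [[-3.3,-3.3,0,0,0,0,1],[-3.3,-3.3,0,0,0,0,1],[-3.3,-3.3,0,0,0,0,1],[-2.5,-2.5,0,0,0,0,1],[0,0,0,0,0,0,1]]

```text
clock: 2.5
ee_pos: [0.5494, -0.281, 0.2377]
eef_rot: [[-0.934, 0.357, -0.0], [0.357, 0.934, -0.001], [-0.0, -0.001, -1.0]]
wrist_force: [0.9, -0.3, -0.8]
grip_width: 1.002
gripper_force: 0.0
```

```bash
python3 - <<'E'
from h import *
import pickle
S=sensors.sense(); c=P("wrist"); im=eyes.snapshot("wrist"); cv2.imwrite("pics/w1.png",im)
pickle.dump(c,open("w1.pkl","wb"))
m=nets.mark_of("wrist","knob_grip"); print([(np.round(d["at"],1),round(d["score"],2),atz(c,d["at"],.158).round(4)) for d in m[:2]])
print(S["ee_pos"],S["q"][5]); print("pred",proj(c,[.557,-.296,.158]))
E
```

```text
[(array([252.2, 216.8]), 0.86, array([ 0.5502, -0.2965,  0.158 ]))]
[ 0.5494299  -0.28095136  0.23769205] -1.8178747811644373
pred [256.09456392 224.47508722]
```

View pics/w1.png

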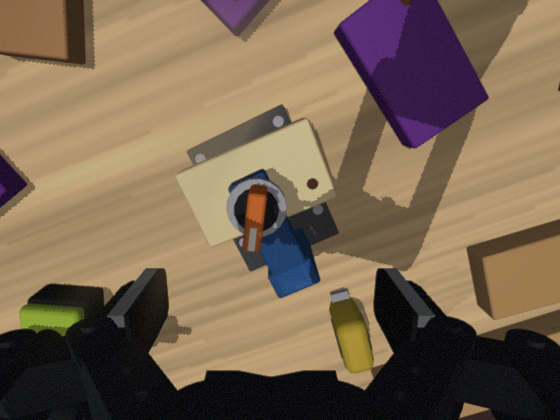

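The wrist view shows the bar at about (256,218), with its white-mark end down at (252,240) in line with the red mark. The fingers are open and clear of everything. I get the bar's axis from a segmentation.

```bash
python3 - <<'E'
from h import *
import pickle
c=pickle.load(open("w1.pkl","rb")); im=cv2.imread("pics/w1.png")
hsv=cv2.cvtColor(im,cv2.COLOR_BGR2HSV)
roi=np.zeros(im.shape[:2],np.uint8); roi[175:262,235:280]=1
m=((hsv[...,0]<14)&(hsv[...,1]>150)&(hsv[...,2]>70)).astype(np.uint8)*roi
p=cv2.findNonZero(m); r=cv2.minAreaRect(p); print(r,len(p))
for z in(.158,.17):
    B=np.array([atz(c,q,z) for q in cv2.boxPoints(r)]); print(B.round(4).tolist())
    e=B[1]-B[0],B[2]-B[1]; L=max(e,key=np.linalg.norm); print(z,B.mean(0).round(4),[np.linalg.norm(x).round(4) for x in e],np.degrees(np.arctan2(L[1],L[0])))
cr=cv2.resize(im[170:270,205:305],(600,600),interpolation=2); cv2.imwrite("pics/w1c.png",cr)
E
```

```text
((254.34754943847656, 217.8719482421875), (19.215087890625, 65.92762756347656), 6.34019136428833) 987
[[0.5721, -0.3146, 0.158], [0.5255, -0.2897, 0.158], [0.5321, -0.277, 0.158], [0.5791, -0.3012, 0.158]]
0.158 [ 0.5522 -0.2956  0.158 ] [np.float64(0.0529), np.float64(0.0143)] 151.88684370783974
[[0.568, -0.3118, 0.17], [0.5236, -0.2881, 0.17], [0.5298, -0.276, 0.17], [0.5747, -0.2991, 0.17]]
0.17 [ 0.549  -0.2938  0.17  ] [np.float64(0.0504), np.float64(0.0137)] 151.88684370783977
```

View pics/w1c.png

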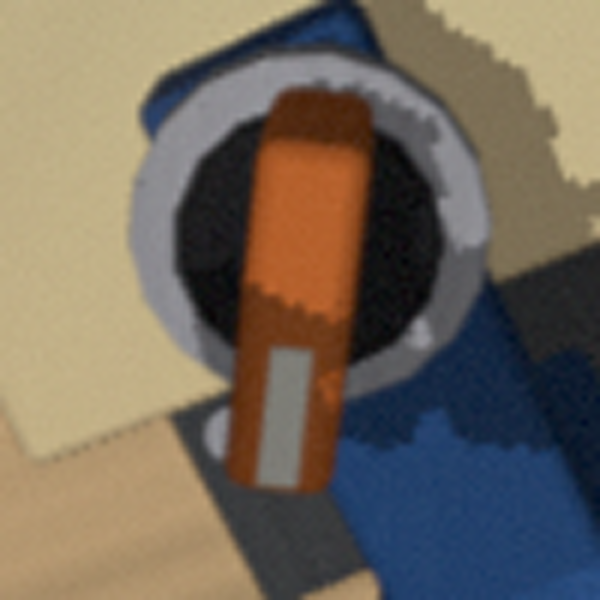

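In the crop, the bar's top face runs from (315,142) to (282,490) and is centred at full-picture (255,222.7). The black disc is centred near (256.7,210.5). Checking that both give the same axis.

```bash
python3 - <<'E'
from h import *
import pickle
c=pickle.load(open("w1.pkl","rb")); f=lambda u,v:(205+u/6,170+v/6)
A,B=atz(c,f(315,142),.17),atz(c,f(282,490),.17); d=A-B
print((A+B)/2,np.linalg.norm(d),np.degrees(np.arctan2(d[1],d[0])))
print("disc",atz(c,f(309,243),.134))
b=P("side");print("wrist+side tri",tri(c,(252.2,216.8),b,[343,192]), tri(c,(255,222.7),b,(343.7,189.6)))
S=sensors.sense();R=np.array(S["eef_rot"]);print("tool yaw",np.degrees(np.arctan2(R[1,0],R[0,0])))
X=np.append(((A+B)/2)[:2],.14);print("move cm",R.T@(X-S["ee_pos"])*100, S["ee_pos"],S["clock"])
E
```

```text
[ 0.55242075 -0.29476086  0.17      ] 0.04488698588014115 153.23792812374262
disc [ 0.5525603  -0.29497447  0.134     ]
wrist+side tri [ 0.55119693 -0.29759912  0.16255885] [ 0.55474838 -0.29638718  0.16749124]
tool yaw 159.25621285285453
move cm [-1.01591365 -1.53980056  9.79808454] [ 0.54847613 -0.2768789   0.23800627] 2.6
```

Bar and disc agree on the axis at (0.5525,-0.295), and the scene/side pair puts it 4 mm farther out in x. I take (0.5535,-0.295) with yaw 153°, then centre, turn and descend.

>>> jog_arm:
  targets:
    - [[-1.1,-1.5,1.0,0,0,0.108,1],[0,0,2.5,0,0,0,1],[0,0,2.5,0,0,0,1],[0,0,1.0,0,0,0,1],[0,0,0,0,0,0,1]]

```text
clock: 3.1
ee_pos: [0.5523, -0.2923, 0.1669]
eef_rot: [[-0.893, 0.451, -0.004], [0.451, 0.893, 0.003], [0.004, 0.001, -1.0]]
wrist_force: [1.0, 0.4, 0.5]
grip_width: 1.001
gripper_force: 0.0
```

```bash
python3 - <<'E'
from h import *
S=sensors.sense(); c=P("wrist"); im=eyes.snapshot("wrist"); cv2.imwrite("pics/w2.png",im)
m=nets.mark_of("wrist","knob_grip"); print([(np.round(d["at"],1),round(d["score"],2),atz(c,d["at"],.158).round(4)) for d in m[:2]])
S=sensors.sense();R=np.array(S["eef_rot"]);print(S["ee_pos"],S["q"],np.degrees(np.arctan2(R[1,0],R[0,0])))
for z in(.158,.17):print(proj(c,np.append(S["ee_pos"][:2],z)))
E
```

```text
[(array([267.6, 241.9]), 0.87, array([ 0.5515, -0.2938,  0.158 ]))]
[ 0.55423674 -0.29398794  0.16993599] [-6.25576231e-01  3.37712145e-01  1.43730138e+00  7.94961540e-05
  1.36503617e+00 -1.72852925e+00] 153.19363290657492
[269.51154178 246.08357952]
[269.4464502  254.21789221]
```

View pics/w2.png

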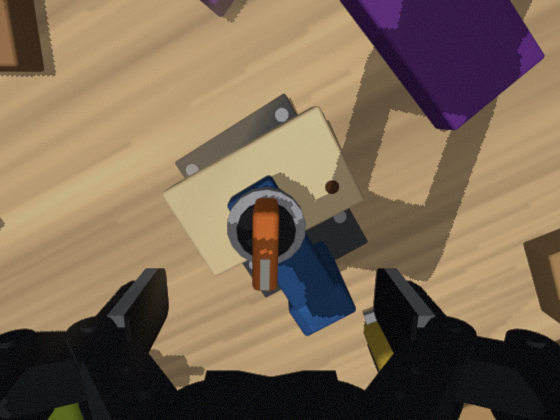

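The bar is now vertical in the picture, so the yaw is right. Its top is centred at about (265.5,250) against the tool axis at (269.4,254), so the tool is about 2 mm off. I correct that, go down and close.

>>> jog_arm:
  targets:
    - [[0.2,-0.2,1.0,0,0,0,1],[0,0,1.2,0,0,0,1],[0,0,0.8,0,0,0,1],[0,0,0,0,0,0,1],[0,0,0,0,0,0,1]]

```text
clock: 3.7
ee_pos: [0.5508, -0.2952, 0.1381]
eef_rot: [[-0.892, 0.452, -0.001], [0.452, 0.892, 0.001], [0.001, 0.0, -1.0]]
wrist_force: [0.2, -0.8, -0.0]
grip_width: 1.0
gripper_force: 0.0
```

>>> jog_arm:
  targets:
    - [[0,0,0,0,0,0,0.3],[0,0,0,0,0,0,0.1],[0,0,0,0,0,0,0],[0,0,0,0,0,0,0],[0,0,0,0,0,0,0]]

```text
clock: 4.2
ee_pos: [0.5511, -0.2953, 0.1388]
eef_rot: [[-0.892, 0.452, 0.0], [0.452, 0.892, -0.0], [-0.0, -0.0, -1.0]]
wrist_force: [0.1, 0.1, -0.2]
grip_width: 0.146
gripper_force: 0.0
```

>>> jog_arm:
  targets:
    - [[0,0,0,0,0,0,0],[0,0,0,0,0,0,0],[0,0,0,0,0,0,0]]

```text
clock: 4.5
ee_pos: [0.551, -0.2953, 0.1387]
eef_rot: [[-0.892, 0.452, -0.0], [0.452, 0.892, 0.0], [0.0, 0.0, -1.0]]
wrist_force: [0.3, 0.5, -0.8]
grip_width: 0.006
gripper_force: 0.0
```

The fingers shut on nothing, so I look before going on.

```bash
python3 - <<'E'
from h import *
ims=[]
ims=[eyes.snapshot(n) for n in("wrist","scene","side")]
S=sensors.sense();X=S["ee_pos"];print(X,S["grip_width"])
for n in("scene","side"):print(n,proj(P(n),X),nets.mark_of(n,"knob_grip")[:1])
print(nets.mark_of("wrist","knob_grip")[:1],proj(P("wrist"),X))
z=lambda im,u,v,r:cv2.resize(im[v-r:v+r,u-r:u+r],(400,400),interpolation=2)
cv2.imwrite("pics/w3.png",np.hstack([z(ims[0],270,270,140),z(ims[2],343,190,60)]))
E
```

```text
[ 0.55101804 -0.29530158  0.13866115] -0.0020908839705784427
scene [266.84548287 262.20441672] [{'at': [270.6, 257.4], 'score': 0.56}]
side [340.91507165 199.24593879] [{'at': [343.3, 191.1], 'score': 0.71}]
[{'at': [271.0, 263.7], 'score': 0.77}] [270.69662893 247.73512912]
```

View pics/w3.png

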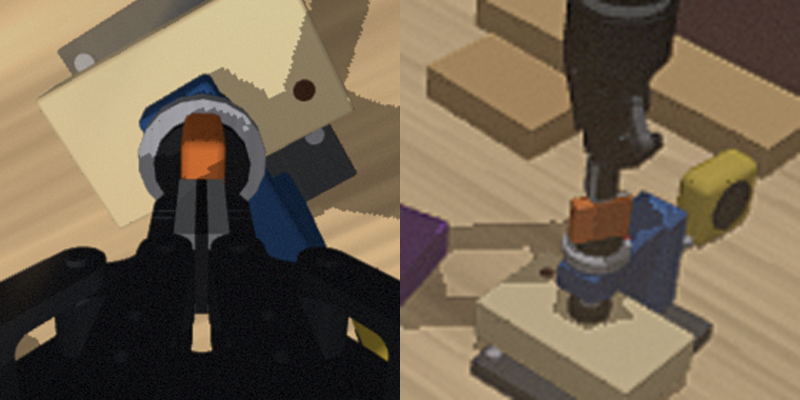

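```bash
python3 - <<'E'
from h import *
S=sensors.sense();X=np.array(S["ee_pos"]);R=np.array(S["eef_rot"]);w=P("wrist");s=P("side")
K,Rw,T=w;print("cam in tool",R.T@(-Rw.T@T-X), "fwd in tool",R.T@Rw[2])
for h in(0,.01,.02,.03,.04):
    print(h,[proj(w,X+R@[a,0,-h]).round(1).tolist() for a in(0,.011)],[proj(s,X+R@[a,0,-h]).round(1).tolist() for a in(-.011,0,.011)])
k=np.array([.5525,-.295,.17]);
for a in(-.023,0,.023):print("bartop",a,proj(w,k+R@[a,0,0]).round(1),proj(s,k+R@[a,0,0]).round(1))
E
```

```text
cam in tool [ 6.96656475e-02  4.19147890e-05 -1.75521215e-01] fwd in tool [-2.73402141e-01 -4.45338333e-04  9.61899720e-01]
0 [[270.7, 247.8], [270.7, 228.5]] [[345.0, 198.4], [340.9, 199.2], [336.9, 200.0]]
0.01 [[270.7, 255.0], [270.7, 234.8]] [[345.4, 195.3], [341.3, 196.1], [337.2, 196.9]]
0.02 [[270.7, 263.1], [270.7, 241.8]] [[345.8, 192.2], [341.7, 193.0], [337.5, 193.7]]
0.03 [[270.7, 272.1], [270.7, 249.7]] [[346.1, 189.0], [342.0, 189.8], [337.9, 190.6]]
0.04 [[270.6, 282.3], [270.7, 258.6]] [[346.5, 185.8], [342.4, 186.6], [338.2, 187.3]]
bartop -0.023 [272.6 320.1] [350.9 187.4]
bartop 0 [272.7 275.7] [342.4 189. ]
bartop 0.023 [272.8 227.7] [333.7 190.7]
```

```bash
python3 - <<'E'
from h import *
from scipy.optimize import least_squares
S=sensors.sense();X=np.array(S["ee_pos"]);R=np.array(S["eef_rot"]);w=P("wrist");print(w[0].round(1).tolist())
# open-finger inner front corners seen in w2 at (165,268),(375,268), y=+-42.5mm
f=lambda v:np.r_[proj(w,X+R@[v[0],-.0425,-v[1]]),proj(w,X+R@[v[0],.0425,-v[1]])]-[165,268,375,268]
r=least_squares(f,[.01,.02]);print(r.x,r.cost)
E
```

```text
[[347.5, 0.0, 270.6], [0.0, 347.5, 212.6], [0.0, 0.0, 1.0]]
[0.00965879 0.04636947] 0.43832033822000743
```

Fitting the fingertip corners in the wrist view puts the real tips about 33 mm (shut) behind the reported TCP. They closed just over the bar top, at z≈0.172. I trust the picture: reopen, then go down about 3 cm more in guarded steps. Even if the reported TCP is right, the open fingers clear the collar, and the arm is lower.

>>> jog_arm:
  targets:
    - [[0,0,-0.3,0,0,0,1],[0,0,0,0,0,0,1],[0,0,0,0,0,0,1],[-0.1,0.1,0,0,0,0,1],[0,0,0,0,0,0,1]]

```text
clock: 5.3
ee_pos: [0.5525, -0.2948, 0.1416]
eef_rot: [[-0.892, 0.452, 0.0], [0.452, 0.892, 0.0], [0.0, 0.0, -1.0]]
wrist_force: [-0.3, 0.0, -0.2]
grip_width: 0.847
gripper_force: 0.0
```

>>> jog_arm:
  targets:
    - [[0,0,0,0,0,0,1],[0,0,0.6,0,0,0,1],[0,0,0.6,0,0,0,1],[0,0,0.4,0,0,0,1],[0,0,0,0,0,0,1]]

```text
clock: 5.8
ee_pos: [0.5516, -0.2943, 0.1242]
eef_rot: [[-0.892, 0.452, -0.002], [0.452, 0.892, 0.002], [0.003, 0.0, -1.0]]
wrist_force: [0.0, 0.4, -1.1]
grip_width: 1.0
gripper_force: 0.0
```

```bash
python3 - <<'E'
from h import *
im=[eyes.snapshot(n) for n in("wrist","side")]
S=sensors.sense();print(S["ee_pos"],S["wrist_force"],S["grip_width"])
z=lambda im,u,v,r:cv2.resize(im[v-r:v+r,u-r:u+r],(400,400),interpolation=2)
cv2.imwrite("pics/w4.png",np.hstack([z(im[0],270,270,140),z(im[1],343,180,50)]))
E
```

```text
[ 0.5521778  -0.29474795  0.12526431] [ 1.29405781 -0.33846998  0.45853984] 1.0019006620259296
```

View pics/w4.png

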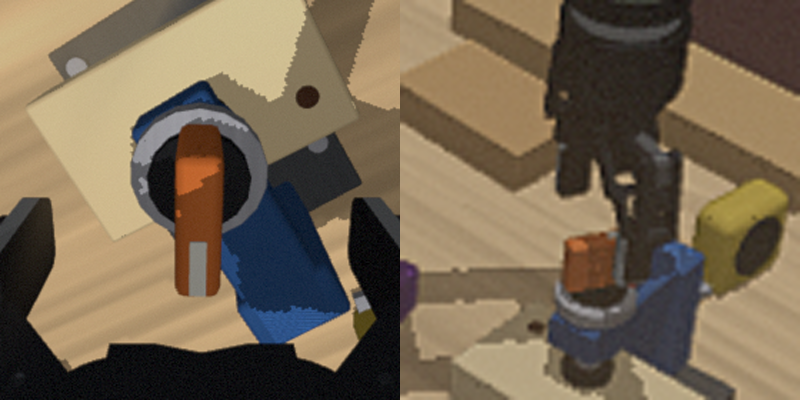

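The open fingers straddle the bar, which is centred at crop column 199, and the side view shows the tips still at about bar-top height. That confirms the offset. I go down 1.8 cm more and close.

>>> jog_arm:
  targets:
    - [[0,0,0.6,0,0,0,1],[0,0,0.6,0,0,0,1],[0,0,0.6,0,0,0,1],[0,0,0,0,0,0,0.5],[0,0,0,0,0,0,0.2]]

```text
clock: 6.4
ee_pos: [0.5522, -0.2947, 0.1072]
eef_rot: [[-0.892, 0.452, -0.001], [0.452, 0.892, 0.001], [0.001, 0.0, -1.0]]
wrist_force: [-0.5, -0.2, -1.0]
grip_width: 0.691
gripper_force: 0.0
```

>>> jog_arm:
  targets:
    - [[0,0,0,0,0,0,0],[0,0,0,0,0,0,0],[0,0,0,0,0,0,0],[0,0,0,0,0,0,0],[0,0,0,0,0,0,0]]

```text
clock: 6.9
ee_pos: [0.5523, -0.2956, 0.1082]
eef_rot: [[-0.892, 0.452, 0.0], [0.452, 0.892, -0.001], [-0.001, -0.001, -1.0]]
wrist_force: [-1.9, -2.3, 1.9]
grip_width: 0.151
gripper_force: 60.0
```

The bar is gripped at 60 N. I turn it clockwise (+rz) and watch the forces.

>>> jog_arm:
  targets:
    - [[0,0,0,0,0,0.08,0],[0,0,0,0,0,0.1,0],[0,0,0,0,0,0.1,0],[0,0,0,0,0,0.1,0],[0,0,0,0,0,0.1,0]]

```text
clock: 7.4
ee_pos: [0.5526, -0.2954, 0.1083]
eef_rot: [[-0.579, 0.815, 0.001], [0.815, 0.579, -0.001], [-0.001, -0.0, -1.0]]
wrist_force: [-1.5, -1.2, 2.4]
grip_width: 0.155
gripper_force: 59.9
```

>>> jog_arm:
  targets:
    - [[0,0,0,0,0,0.1,0],[0,0,0,0,0,0.1,0],[0,0,0,0,0,0.1,0],[0,0,0,0,0,0.1,0],[0,0,0,0,0,0.1,0]]

```text
clock: 7.9
ee_pos: [0.5529, -0.2953, 0.1083]
eef_rot: [[-0.118, 0.993, 0.001], [0.993, 0.118, -0.001], [-0.001, 0.001, -1.0]]
wrist_force: [-1.1, -1.0, 1.5]
grip_width: 0.153
gripper_force: 59.8
```

```bash
python3 -c "
from h import *
S=sensors.sense();R=S['eef_rot'];print(S['ft_torque'],S['wrist_force'],S['q'],np.degrees(np.arctan2(R[1][0],R[0][0])))"
```

```text
[-0.18946282  0.01358975  0.15728908] [-1.13675073 -0.96590512  1.53818831] [-6.28463016e-01  3.95380440e-01  1.49374043e+00 -1.00363279e-04
  1.25081586e+00 -7.46668714e-01] 96.77445244965101
```

The torque is 0.157 N m, the clutch's slip value, so it is slipping after 0.98 rad. I go on to about 1.75 rad.

>>> jog_arm:
  targets:
    - [[0,0,0,0,0,0.1,0],[0,0,0,0,0,0.1,0],[0,0,0,0,0,0.1,0],[0,0,0,0,0,0.1,0],[0,0,0,0,0,0.1,0]]

```text
clock: 8.4
ee_pos: [0.5532, -0.2954, 0.1083]
eef_rot: [[0.373, 0.928, 0.002], [0.928, -0.373, -0.001], [-0.0, 0.002, -1.0]]
wrist_force: [0.2, -1.7, 1.1]
grip_width: 0.156
gripper_force: 59.7
```

>>> jog_arm:
  targets:
    - [[0,0,0,0,0,0.1,0],[0,0,0,0,0,0.1,0],[0,0,0,0,0,0.08,0],[0,0,0,0,0,0,0],[0,0,0,0,0,0,0]]

```text
clock: 8.9
ee_pos: [0.5534, -0.2955, 0.1083]
eef_rot: [[0.61, 0.792, 0.002], [0.792, -0.61, -0.001], [0.0, 0.003, -1.0]]
wrist_force: [1.5, -1.7, 1.8]
grip_width: 0.156
gripper_force: 59.8
```

>>> jog_arm:
  targets:
    - [[0,0,0,0,0,0,0.3],[0,0,0,0,0,0,0.6],[0,0,0,0,0,0,1],[0,0,0,0,0,0,1],[0,0,0,0,0,0,1]]

```text
clock: 9.4
ee_pos: [0.5522, -0.2947, 0.1075]
eef_rot: [[0.611, 0.791, -0.0], [0.791, -0.611, 0.0], [0.0, -0.001, -1.0]]
wrist_force: [-0.5, -1.5, 0.9]
grip_width: 0.956
gripper_force: 0.0
```

>>> jog_arm:
  targets:
    - [[0,0,-0.5,0,0,0,1],[0,0,-2.5,0,0,0,1],[0,0,-4,0,0,0,1],[0,0,-4,0,0,0,1],[0,0,-2,0,0,0,1]]

```text
clock: 9.9
ee_pos: [0.5541, -0.2961, 0.2431]
eef_rot: [[0.611, 0.791, 0.006], [0.791, -0.611, -0.004], [0.0, 0.007, -1.0]]
wrist_force: [0.9, 0.3, 0.6]
grip_width: 1.0
gripper_force: 0.0
```

>>> jog_arm:
  targets:
    - [[0,0,0,0,0,0,1],[0,0,0,0,0,0,1]]

```text
clock: 10.1
ee_pos: [0.5524, -0.2949, 0.2379]
eef_rot: [[0.612, 0.791, 0.001], [0.791, -0.612, -0.0], [0.0, 0.001, -1.0]]
wrist_force: [0.2, 0.8, -0.1]
grip_width: 0.995
gripper_force: 0.0
```

```bash
python3 - <<'E'
from h import *
im=[eyes.snapshot(n) for n in("wrist","side")]
S=sensors.sense();print(S["ee_pos"],S["wrist_force"],S["clock"])
t=cv2.imread("pics/side0.png")
z=lambda im,u,v,r:cv2.resize(im[v-r:v+r,u-r:u+r],(400,400),interpolation=2)
cv2.imwrite("pics/w5.png",np.hstack([z(im[0],270,210,150),z(im[1],343,215,50)]))
# block shift check: side view, block region before/after
a,b=[cv2.cvtColor(x,cv2.COLOR_BGR2GRAY)[228:262,300:345].astype(np.float32) for x in(t,im[1])]
print(cv2.phaseCorrelate(a,b))
E
```

```text
[ 0.55133182 -0.29412839  0.23553774] [-0.5162234  -0.82514396 -0.58746385] 10.2
((0.5322722848958961, -0.1205365619266523), 0.9729515567237949)
```

View pics/w5.png

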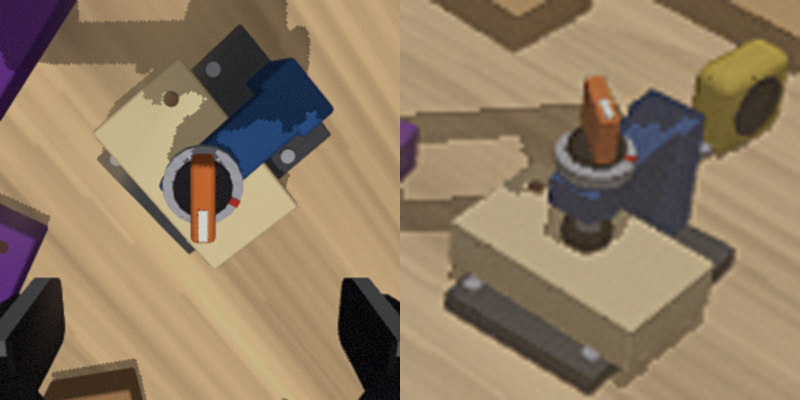

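The white mark at crop (203,225) has gone well past the red collar mark at (235,202), by about 1.1 rad, so the clutch slipped. The pad is on the block, the block is in its place (image shift about 0.5 px), and the gripper is clear.

```bash
python3 -c "
from cell import finish_job
print(finish_job())"
```

```text
the job is handed in; nothing more can be done
None
```

I turned the block clamp's knob about 1.75 rad clockwise, past its slip clutch (which slipped about 1.1 rad), and released it; the block shows no visible shift, the empty clamp's knob was left alone, and the job was handed in at about 10 s.

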